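# Open the slide-lid spacer case and kit the middle-sized collar

### The arm

A 7-joint arm with a two-finger parallel gripper is mounted at the origin on the work surface. World frame = base frame: x ahead of the robot, y to its left, z up, the work surface at z = 0. Lengths are in m, angles in rad, forces in N, time in s.
With the tool pointing down it reaches from about 0.4 to 0.85 m from the base axis. Payload 4.5 kg.
Tool frame: the origin (TCP) lies on the centre line of the jaws, within the pads' length; the fingertips stand 25 mm ahead of it and the grasp point (between the pads) lies 6 mm ahead of it; z points along the fingers, y is the direction in which the jaws open and shut (so a half turn about z gives the same grasp; the last joint's range is limited). The gripper opens to 88 mm and grips with 3 to 60 N. Pads are 18 mm wide; open, the fingers measure 123 mm over their backs; the gripper's body (75 mm by 187 mm) begins 45 mm behind the grasp point.
Start: joints at [1.196, 0.689, -0.195, 1.565, 0.157, 0.902, -0.215], TCP at [0.248, -0.574, 0.264] pointing down, gripper open.
Joint ranges: [-3.01, 3.01], [-0.46, 2.08], [-1.47, 1.51], [0.13, 2.56], [-1, 4.14], [0.04, 2.09], [-2.66, 2.66]. Speed limits (rad/s): [2.57, 2.57, 3.14, 3.14, 3.14, 3.14, 3.14].

### API

Orientations are given as a unit quaternion [x, y, z, w].
In Python, from plant import r, eyes gives the robot as it stands.
- The arm moves only by the tool servo_tool, never from a script. Its argument "deltas" is a list of rows, each an object of numbers: "dx", "dy", "dz": the shift along the tool's x, y, z in units of 60 mm (1.0 is 60 mm); "ax", "ay", "az": the turn, a rotation vector about the tool's x, y, z in units of 6 degrees (1.0 is 6 degrees); "hand": the finger opening in mm, from 0 to 88.1. A call has 1 to 10 rows; each row is the pose to reach, as a shift and turn from the pose commanded when the call began, along the tool's axes at that moment; what a row does not reach only later rows make up. A row lasts 1/8 s, in which the tool goes at most 62.5 mm and 10.7 degrees, less where a joint would pass 70% of its speed; a pose out of reach is approached as far as the arm can. A call with a gripper value outside its range is refused whole. The fingers move at their own pace and stop on an object; "newtons" is the grip in N (left out, the last holds). Time passes only in rows, so rows that repeat a pose let the fingers close. It gives the time, the measured TCP pose, the force and the opening at its end, in the units of the state.
- r.get_state(): the state, without advancing time (a new reading comes with each control period).
- eyes.snapshot(name): name is "scene" or "top" or "wrist"; returns (picture, depth): 400x640x3 uint8, red, green, blue; 400x640 float32, m along the optical axis (not along the pixel's ray), 0 where there is no reading.
- eyes.camera_model(name): a dict with "fx", "fy", "cx", "cy" (pixels), "pose" (4x4, takes a point from camera to world coordinates). Camera axes: x right, y up, looking along -z (the intrinsics and any distortion apply to the point x, -y, -z); pixel columns grow to the right and rows downward; lengths in m; the calibration is good to about 2 mm. The wrist camera is an equidistant fisheye: a pixel r from the principal point sees the ray r / f radians off the axis. A picture is of the moment at which its call begins: read the wrist's pose just before it. camera_model takes no time and is no camera call; for the wrist camera it gives the pose at the moment of the call.
- r.finish_job(): hands the job in, once; it reports no verdict.
The state is a dict: "clock": time; "q": joint angles; "qd": joint speeds; "joint_torque": joint torques, N m; "tool_pos": TCP position; "eef_rot": TCP orientation; "contact_force": force on the tool from outside, world axes, zero at the start; "moment": the same for the moment, N m; "opening": opening from 0.0 (shut) to 1.0 (fully open).
Only numpy, scipy, OpenCV 4.12 (cv2) and the standard library are available. Lean on these libraries where they do the work, as an engineer would, in place of code of your own. Each camera call takes 0.05 s, during which the arm holds its last target.

### The job

The arbor in the kit tray still needs its spacing collar. Lift the pull end of the spacer case's sliding lid up over the end lip and slide the lid open until the whole row of collars is bared, leaving it hanging in its grooves; then take out the middle-sized of the three steel collars and stand it upright in the tray's empty bay. Leave the other two collars standing in their pockets and don't disturb the other things on the bench.

Things in the scene. Friction and masses are not known exactly. Their poses are not given: they have to be found in the camera images.
- case: Square plywood box fixed to the bench, 168 x 168 mm, 60 mm high. Origin: centre of its underside; the lid draws out along +x. Side ledges (top z 42, |y| 68 to 77 mm) carry the lid; aluminium keeper strips (|y| 67 to 84, z 57 to 60 mm, full length) cover them, making two 15 mm high grooves. The -x end wall (x -84 to -74) is 60 mm high
- case_lip (a point): Middle of the top of the end lip, at x 79, z 47 mm in the case frame: a wall 10 mm thick (x 74 to 84 mm), 5 mm higher than the ledges, so it blocks the shut lid. Axes as the case
- pockets (a point): Floor point midway along the row of three pockets, at x -28, y 0, z 6 mm in the case frame, axes as the case. Pocket centres lie at y -45, 0 and +45 mm. They are parted by 3 mm ribs along x (at y +-22.5 mm) and end at a cross rib 50 mm towards +x; ribs are 12 mm high. The -x wall is 46 mm away. So fingers fit best opening along x
- lid: Loose clear plastic lid, 144 (x) x 150 (y) x 6 mm, 0.2 to 0.35 kg, thin aluminium strips on top. Origin: centre of its underside; shut, it lies on the ledges, origin at (0, 0, 42 mm) of the case, axes parallel, 2 mm play. Its +x edge must rise over 5 mm to pass the lip (keepers stop it at 9). Slid 75 mm the row is bared, 100 gives finger room, at 145 it drops out; left, it dips a few degrees
- pull (a point): Middle of the bow pull of the lid: a round steel bar 10 mm thick and 80 mm long along the lid's y, on two 10 mm legs at its ends, 52 mm from the lid's centre towards +x; bar centre 39 mm above the lid's underside, so 28 mm clear between the bar and the lid's top for a hooked finger. It can be hooked from behind (-x side) or pinched from above
- lid_toe (a point): Middle of the lower +x edge of the lid, the edge that must clear the lip; axes as the lid
- collar_small: Loose steel collar (plain ring standing on end), 22 mm outside diameter, 14 mm bore, 30 mm high; origin at the centre of its underside, z up along its bore. Stands in one of the three pockets
- collar_mid: The collar to take: as above, 28 mm outside diameter, 14 mm bore, 30 mm high, 0.11 kg; origin at the centre of its underside. Stands in one of the three pockets
- collar_large: As above, 36 mm outside diameter, 14 mm bore, 30 mm high; origin at the centre of its underside. Stands in one of the three pockets
- tray: Dark steel kit tray fixed to the bench, 220 x 125 mm, rim 20 mm high, walls and floor 3 mm; origin at the centre of its underside. A partition 17 mm high at x +12 mm parts it into an empty bay (-x side) and a bay with an arbor and a nut (+x side)
- tray_bay (a point): Centre of the floor of the empty bay (top of the floor, 3 mm above the bench); the bay is clear for 58 mm either way in x and 59 mm either way in y. Axes as the tray
- arbor: Loose short steel shaft, 85 mm long, 20 mm thick at its middle, lying along y in the tray's filled bay. Origin under its middle
- nut: Loose hexagon nut, 24 mm across, 10 mm thick, in the tray's filled bay
- chuck_key: Loose T-handled chuck key, 100 mm long, 110 mm handle, lying on the bench
- wrench: Loose steel wrench lying on the bench
- brush: Loose swarf brush lying on the bench
- caliper: Loose digital caliper, 235 mm long, lying on the bench
- oil_can: Loose oil can with a spout, 72 mm diameter, 180 mm high, standing on the bench
- jaw_block: Loose ground steel block, 60 x 40 x 28 mm, on the bench
Not all that is in view belongs to the job. What is shaped like the case but green or red is not meant.

How it is judged:
On the way, in this order (a step that is already met when the one before it is completed fails the run):
1. the lid's pull end is lifted over the lip (z of lid_toe in the frame of case above 0.046 m), for 0.1 s.
2. the lid is slid open until the whole row of collars is bared (x of lid in the frame of case above 0.075 m), for 0.2 s.
3. the middle-sized collar is lifted out of the case (z of collar_mid in the frame of case above 0.055 m), for 0.1 s.
At the end, for the whole second after the job is handed in: The 28 mm collar stands upright (within 0.1 rad), at rest on the floor of the tray's empty bay; the lid hangs at rest in the case's grooves, slid out between 75 and 140 mm; the 22 mm and 36 mm collars stand upright in their own pockets, within 20 mm of where they were (x of collar_mid in the frame of tray_bay between -0.047 and 0.047 m and y of collar_mid in the frame of tray_bay between -0.048 and 0.048 m and z of collar_mid in the frame of tray_bay below 0.004 m and angle between the z axis of collar_mid and the z axis of tray, either way round below 0.1 rad and linear speed of each of collar_mid, lid below 0.02 m/s and x of lid in the frame of case between 0.075 and 0.14 m and angle between lid's own z axis and vertical below 0.3 rad and angle between each of collar_small, collar_large's own z axis and vertical below 0.1 rad and distance of each of collar_small, collar_large from where it was at the start of the episode below 0.02 m); the robot touches nothing.
It fails at once if one of the other collars is taken out of the case (z of any of collar_small, collar_large in the frame of case above 0.04 m).
It fails at once if another thing on the bench or in the tray is disturbed (moved more than 30 mm) (distance of any of arbor, nut, chuck_key, wrench, brush, caliper, oil_can, jaw_block from where it was at the start of the episode above 0.03 m).
It also fails if it takes over 50 s, if anything falls off the work surface, if the arm or the gripper's body presses on something with over 40 N, if the wrist force passes 120 N, or if a joint passes its speed limit or range.

## Working session

There is one attempt and no reset: what is moved stays moved. The work goes in short steps, Python scripts to look and compute and a tool call to move; the robot and the scene stay as the last step left them, time stands still between calls to the robot, and variables do not carry over. Pictures are saved under pics/ and viewed, and the job is handed in when it is done.

Besides the shell and the picture viewer there is one more tool, called after "Call:" in YAML: its name, and indented under it one key for each argument. servo_tool: Moves the arm, as the interface text tells. Its arguments: {"type":"object","properties":{"deltas":{"type":"array","items":{"type":"object","properties":{"dx":{"type":"number"},"dy":{"type":"number"},"dz":{"type":"number"},"ax":{"type":"number"},"ay":{"type":"number"},"az":{"type":"number"},"hand":{"type":"number"}}}},"newtons":{"type":"number"}},"required":["deltas"]}

```bash
ls; mkdir -p pics; python3 - <<'E'
from plant import r, eyes
import cv2
s=r.get_state(); print({k:(v if not hasattr(v,'tolist') else v.tolist()) for k,v in s.items()})
import numpy as np, pickle
for n in ["scene","top","wrist"]:
    m=eyes.camera_model(n); p,d=eyes.snapshot(n)
    cv2.imwrite(f"pics/{n}0.png",p[:,:,::-1]); np.save(f"pics/{n}0d.npy",d); pickle.dump(m,open(f"pics/{n}0m.pkl","wb"))
    print(n,m,(d>0).mean())
E
```

```text
pics
{'clock': 0.0, 'q': [1.1958146209372924, 0.690009553844184, -0.1945034931578805, 1.5663220819999792, 0.15727940013235353, 0.9024898906046626, -0.21508282780186752], 'qd': [-0.0001916968109923766, -0.001145459192596356, -0.00046796500393998504, -0.0009111255455960399, 0.0006941169012798066, -0.0019357684552200635, -0.0006549555531146673], 'joint_torque': [0.0002637801844684873, -52.7564013004303, -1.2664807587862015, -15.343337059020996, -0.05256236298009753, 0.0065811512467917055, 0.00018660977275430923], 'tool_pos': [0.24816013740537493, -0.572991725452578, 0.2628996071475555], 'eef_rot': [0.9791764738174198, 0.2030088334028892, -0.0002448877622880865, -0.0008869683566150303], 'contact_force': [-0.2229929094132548, 0.8821427827155892, -0.4603885714787834], 'moment': [0.004285446178625284, 0.03434517732605917, 0.02226397520768083], 'opening': 1.0021354445298793}
scene {'fx': 361.56165882089357, 'fy': 361.56165882089357, 'cx': 316.25875688982046, 'cy': 199.43800914544326, 'pose': array([[ 0.16644638, -0.8223659 ,  0.54406794,  1.00449584],
       [ 0.9860138 ,  0.14357199, -0.084
[... 205 characters left out ...]
2081523, 'cx': 321.3634809436658, 'cy': 202.91271753878303, 'pose': array([[-0.00377741,  0.98883415, -0.14897232,  0.32168585],
       [-0.99991317, -0.00185418,  0.01304671, -0.05376101],
       [ 0.01262481,  0.14900866,  0.98875529,  1.42483993],
       [ 0.        ,  0.        ,  0.        ,  1.        ]])} 0.99588671875
wrist {'fx': 309.70691628693146, 'fy': 309.70691628693146, 'cx': 314.2934516484336, 'cy': 201.67446563390922, 'pose': array([[ 0.39730975,  0.87885935,  0.26410452,  0.31537145],
       [-0.91768049,  0.3813564 ,  0.11148908, -0.54458206],
       [-0.00273473, -0.28665926,  0.9580287 ,  0.38335342],
       [ 0.        ,  0.        ,  0.        ,  1.        ]])} 0.988375
```

View pics/scene0.png

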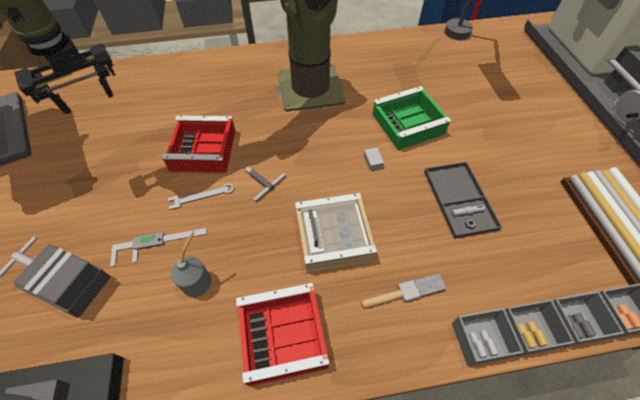

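View pics/top0.png

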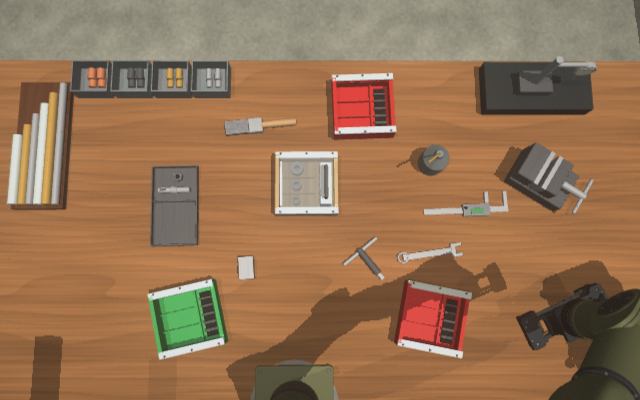

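View pics/wrist0.png

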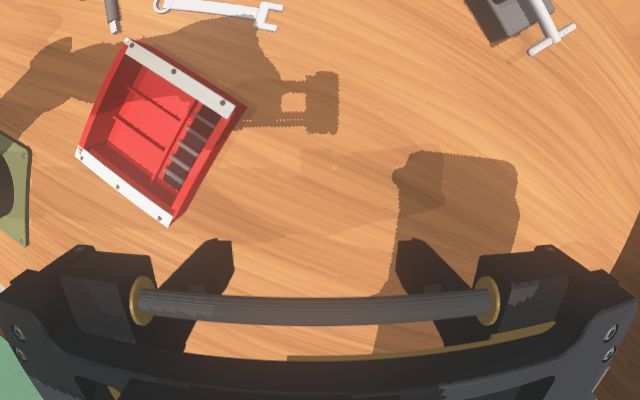

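```bash
cat > h.py <<'E'
import numpy as np, cv2, pickle
def ray(m,u,v):
    d=np.array([(u-m['cx'])/m['fx'],-(v-m['cy'])/m['fy'],-1.]); P=np.array(m['pose']); return P[:3,3],P[:3,:3]@d
def onz(m,u,v,z):
    o,d=ray(m,u,v); return o+d*(z-o[2])/d[2]
def bydepth(m,D,u,v):
    o,d=ray(m,u,v); return o+d*D[int(round(v)),int(round(u))]
def proj(m,p):
    P=np.array(m['pose']); c=P[:3,:3].T@(np.asarray(p)-P[:3,3]); return m['cx']-m['fx']*c[0]/c[2], m['cy']+m['fy']*c[1]/c[2]
def load(n):
    return cv2.imread(f'pics/{n}.png'),np.load(f'pics/{n}d.npy'),pickle.load(open(f'pics/{n}m.pkl','rb'))
E
python3 - <<'E'
from h import *
a,D,m=load('top0'); b,D2,m2=load('scene0')
cv2.imwrite('pics/ctop.png',cv2.resize(a[140:260,145:345],None,fx=4,fy=4,interpolation=cv2.INTER_CUBIC))
cv2.imwrite('pics/csc.png',cv2.resize(b[185:275,285:385],None,fx=6,fy=6,interpolation=cv2.INTER_CUBIC))
cv2.imwrite('pics/csc2.png',cv2.resize(b[150:250,410:510],None,fx=6,fy=6,interpolation=cv2.INTER_CUBIC))
E
```

```text
(no output)
```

View pics/ctop.png

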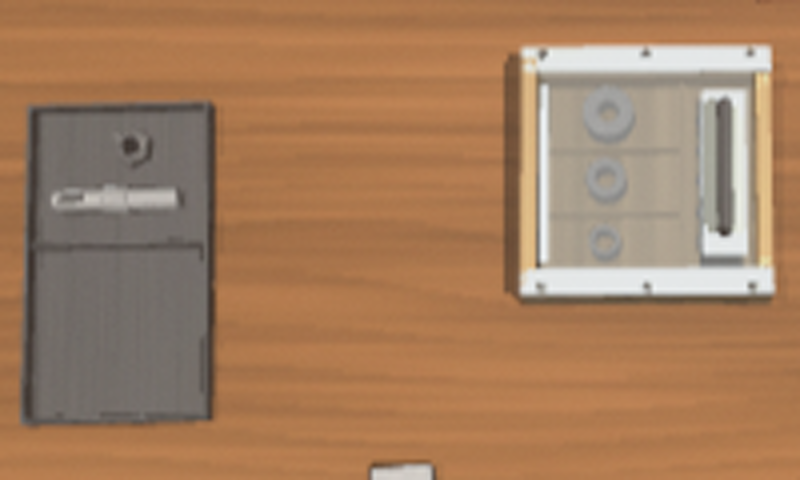

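View pics/csc.png

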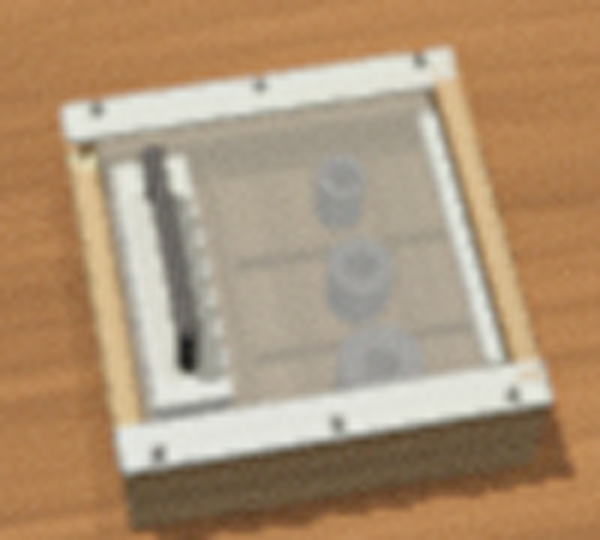

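```bash
python3 - <<'E'
from h import *
a,D,m=load('top0'); b,Ds,ms=load('scene0')
c=lambda x,y:(x/4+145-.375,y/4+140-.375)
s=lambda x,y:(x/6+285-.42,y/6+185-.42)
np.set_printoptions(precision=4,suppress=True)
# keeper white mask by minAreaRect
hsv=cv2.cvtColor(a,cv2.COLOR_BGR2HSV)
w=((hsv[...,1]<60)&(hsv[...,2]>190)).astype(np.uint8); w[:145]=0;w[220:]=0;w[:,:265]=0;w[:,345:]=0
n,l,st,ce=cv2.connectedComponentsWithStats(w)
for i in range(1,n):
    if st[i,4]>40:
        pts=np.argwhere(l==i)[:,::-1].astype(np.float32); R=cv2.minAreaRect(pts); print(st[i],R,onz(m,*R[0],.06))
print('top corners'); 
K=[onz(m,*c(*p),.06) for p in [(522,46),(770,46),(774,298),(520,297)]]; print(np.array(K),np.mean(K,0))
print('scene corners')
K=[onz(ms,*s(*p),.06) for p in [(62,104),(454,48),(550,404),(122,470)]]; print(np.array(K),np.mean(K,0), [np.linalg.norm(K[i]-K[i-1]) for i in range(4)])
print('pull bar ends top z .086', [onz(m,*c(*p),.081+.005) for p in [(723,98),(725,235)]])
print('pull scene', [onz(ms,*s(*p),.086) for p in [(152,150),(188,370)]])
for p in [(723,165),(724,120),(724,210)]: print('depth',bydepth(m,D,*c(*p)))
print('collars top',[onz(m,*c(*p),.036) for p in [(608,112),(606,180),(604,242)]])
print('tray top z.02',np.array([onz(m,*c(*p),.02) for p in [(29,104),(212,103),(210,420),(24,423)]]))
print('partition',[onz(m,*c(*p),.017) for p in [(36,245),(205,244)]])
print('bench depth',bydepth(m,D,*c(300,350)), 'lid', bydepth(m,D,*c(640,180)))
E
```

```text
[275 151  63   7 401] ((305.9999694824219, 153.99998474121094), (61.99999237060547, 5.999999046325684), -0.0) [ 0.6607 -0.0309  0.06  ]
[280 161   3  45  90] ((281.0, 183.0), (2.0, 44.0), 0.0) [0.5813 0.0358 0.06  ]
[320 162  12  42 220] ((325.5, 182.5), (41.0, 11.0), 90.0) [ 0.5825 -0.083   0.06  ]
[275 206  64   7 371] ((306.5, 209.0), (6.0, 63.0), 90.0) [ 0.5111 -0.0323  0.06  ]
top corners
[[ 0.6687  0.0523  0.06  ]
 [ 0.6686 -0.1149  0.06  ]
 [ 0.4972 -0.1161  0.06  ]
 [ 0.4982  0.052   0.06  ]] [ 0.5832 -0.0316  0.06  ]
scene corners
[[ 0.5002 -0.1174  0.06  ]
 [ 0.5007  0.0528  0.06  ]
 [ 0.6703  0.0506  0.06  ]
 [ 0.6693 -0.1172  0.06  ]] [ 0.5851 -0.0328  0.06  ] [np.float64(0.16911134880597914), np.float64(0.170233771684054), np.float64(0.16967229877484324), np.float64(0.16776787985064318)]
pull bar ends top z .086 [array([ 0.6268, -0.0824,  0.086 ]), array([ 0.5354, -0.0833,  0.086 ])]
pull scene [array([ 0.5454, -0.0853,  0.086 ]), array([ 0.6446, -0.0873,  0.086 ])]
depth [ 0.5824 -0.0822  0.0834]
depth [ 0.6125 -0.083   0.084 ]
depth [ 0.5526 -0.0828  0.0823]
collars top [array([ 0.6285, -0.0049,  0.036 ]), array([ 0.5813, -0.0037,  0.036 ]), array([ 0.5387, -0.0025,  0.036 ])]
tray top z.02 [[0.6381 0.3941 0.02  ]
 [0.6387 0.2685 0.02  ]
 [0.4203 0.2629 0.02  ]
 [0.4186 0.3877 0.02  ]]
partition [array([0.5403, 0.3859, 0.017 ]), array([0.5408, 0.2708, 0.017 ])]
bench depth [ 0.4696  0.2074 -0.0004] lid [ 0.579  -0.027   0.0485]
```

View pics/csc2.png

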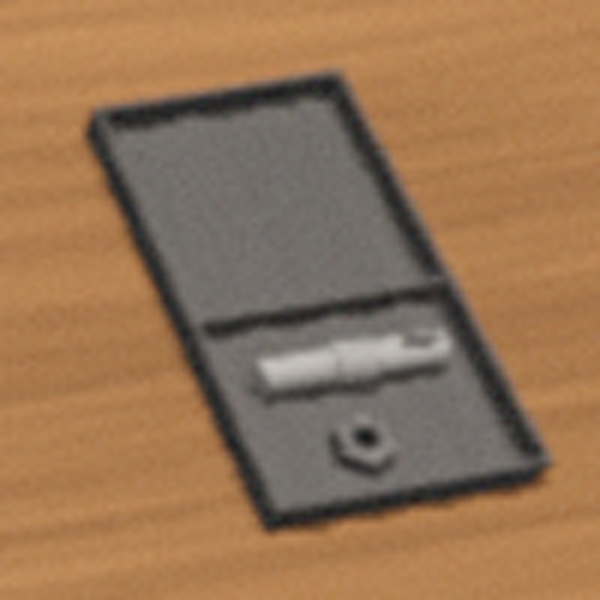

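Top picture: the plywood case is at (307,184), with its pull at (325,183), so case +x points along world -y. The large collar is at (297,168), mid at (296,185) and small at (296,200). The mid collar (28 mm) is in the centre pocket, and both views agree. The tray is at (175,205), with its empty bay the lower half, nearer the robot, at (175,222). The red and green boxes at (363,105), (433,318) and (187,318) are not meant.

The case centre measures about (0.584,-0.032) with yaw -90°. Its sides come out at 168–171 mm against the 168 mm given.

```bash
cat > mv.py <<'E'
import sys,numpy as np
from scipy.spatial.transform import Rotation as R
from plant import r
np.set_printoptions(precision=4,suppress=True)
s=r.get_state(); p=np.array(s['tool_pos']); q=R.from_quat(s['eef_rot'])
x,y,z=map(float,sys.argv[1:4]); yaw=np.radians(float(sys.argv[4])) if len(sys.argv)>4 else 0
T=R.from_euler('z',yaw)*R.from_quat([1,0,0,0])
d=q.inv().apply(np.array([x,y,z])-p)/.06; a=np.degrees((q.inv()*T).as_rotvec())/6
print('t',s['clock'],'pos',p,'d',d,'a',a,'open',s['opening']*88,'F',s['contact_force'],'q',np.array(s['q']))
E
python3 mv.py 0.5845 -0.085 0.20
python3 - <<'E'
from h import *
a,D,m=load('top0'); print([bydepth(m,D,u,v) for u,v in [(433,155),(436,160),(425,162),(440,152)]])
E
```

```text
t 0.15 pos [ 0.2482 -0.5731  0.2631] d [ 8.3773 -5.2349  1.0578] a [-0.0125  0.0039  3.9046] open 87.97422832670672 F [ 0.1585  0.3821 -0.23  ] q [ 1.1958  0.6898 -0.1945  1.5661  0.1573  0.9025 -0.2151]
[array([ 0.64699384, -0.36379297,  0.10352217]), array([ 0.63577651, -0.37339699,  0.09426412]), array([ 0.63409854, -0.34766109,  0.07839131]), array([ 0.6512532 , -0.37873588,  0.11853146])]
```

Call:
servo_tool:
  deltas:
    - {"dx": 0.6, "dy": -0.37, "dz": 0, "az": 0.3}
    - {"dx": 1.3, "dy": -0.8, "dz": 0, "az": 0.6}
    - {"dx": 2.1, "dy": -1.3, "dz": 0.1, "az": 1.0}
    - {"dx": 2.9, "dy": -1.8, "dz": 0.2, "az": 1.4}
    - {"dx": 3.7, "dy": -2.3, "dz": 0.3, "az": 1.8}
    - {"dx": 4.5, "dy": -2.8, "dz": 0.4, "az": 2.2}
    - {"dx": 5.3, "dy": -3.3, "dz": 0.5, "az": 2.6}
    - {"dx": 6.1, "dy": -3.8, "dz": 0.6, "az": 3.0}
    - {"dx": 6.9, "dy": -4.3, "dz": 0.8, "az": 3.4}
    - {"dx": 7.5, "dy": -4.7, "dz": 0.9, "az": 3.7}

```text
schema error: expected keys dx, dy, dz, ax, ay, az, hand
```

```bash
python3 mv.py 0.5845 -0.085 0.20
```

```text
t 0.15 pos [ 0.2482 -0.5731  0.2631] d [ 8.3773 -5.2349  1.0578] a [-0.0125  0.0039  3.9046] open 87.97422832670672 F [ 0.1585  0.3821 -0.23  ] q [ 1.1958  0.6898 -0.1945  1.5661  0.1573  0.9025 -0.2151]
```

Call:
servo_tool:
  deltas:
    - {"dx": 0.6, "dy": -0.37, "dz": 0, "ax": 0, "ay": 0, "az": 0.3, "hand": 88}
    - {"dx": 1.3, "dy": -0.8, "dz": 0, "ax": 0, "ay": 0, "az": 0.6, "hand": 88}
    - {"dx": 2.1, "dy": -1.3, "dz": 0.1, "ax": 0, "ay": 0, "az": 1.0, "hand": 80}
    - {"dx": 2.9, "dy": -1.8, "dz": 0.2, "ax": 0, "ay": 0, "az": 1.4, "hand": 70}
    - {"dx": 3.7, "dy": -2.3, "dz": 0.3, "ax": 0, "ay": 0, "az": 1.8, "hand": 60}
    - {"dx": 4.5, "dy": -2.8, "dz": 0.4, "ax": 0, "ay": 0, "az": 2.2, "hand": 50}
    - {"dx": 5.3, "dy": -3.3, "dz": 0.5, "ax": 0, "ay": 0, "az": 2.6, "hand": 40}
    - {"dx": 6.1, "dy": -3.8, "dz": 0.6, "ax": 0, "ay": 0, "az": 3.0, "hand": 40}
    - {"dx": 6.9, "dy": -4.3, "dz": 0.8, "ax": 0, "ay": 0, "az": 3.4, "hand": 40}
    - {"dx": 7.5, "dy": -4.7, "dz": 0.9, "ax": 0, "ay": 0, "az": 3.7, "hand": 40}

```text
clock: 1.4
tool_pos: [0.5503, -0.133, 0.209]
eef_rot: [1.0, 0.011, -0.0, -0.0]
contact_force: [-0.8, -0.7, -0.1]
opening: 0.455
```

```bash
python3 mv.py 0.5845 -0.085 0.20
```

```text
t 1.4 pos [ 0.5503 -0.133   0.209 ] d [ 0.5873 -0.7868  0.1498] a [-0.0084  0.0044  0.2159] open 39.998271507270765 F [-0.7746 -0.7368 -0.0958] q [ 0.1571  0.6824 -0.0016  1.8073  0.0004  0.6525 -1.3926]
```

Call:
servo_tool:
  deltas:
    - {"dx": 0.3, "dy": -0.4, "dz": 0.2, "ax": 0, "ay": 0, "az": 0.1, "hand": 40}
    - {"dx": 0.58, "dy": -0.8, "dz": 0.5, "ax": 0, "ay": 0, "az": 0.2, "hand": 40}
    - {"dx": 0.58, "dy": -0.8, "dz": 0.65, "ax": 0, "ay": 0, "az": 0.2, "hand": 40}
    - {"dx": 0.58, "dy": -0.8, "dz": 0.65, "ax": 0, "ay": 0, "az": 0.2, "hand": 40}

```text
clock: 1.9
tool_pos: [0.5818, -0.0884, 0.17]
eef_rot: [1.0, -0.0, -0.001, 0.0]
contact_force: [-0.6, -0.3, -0.2]
opening: 0.456
```

```bash
python3 mv.py 0.5845 -0.084 0.087; python3 - <<'E'
from plant import r,eyes
import cv2
for n in ['wrist','top']:
    p,d=eyes.snapshot(n); cv2.imwrite(f'pics/{n}1.png',p[:,:,::-1])
E
```

```text
t 1.9 pos [ 0.5818 -0.0884  0.17  ] d [ 0.049  -0.0743  1.383 ] a [ 0.0094  0.0251 -0.0051] open 40.1581163770123 F [-0.5727 -0.258  -0.1722] q [ 0.0628  0.7645  0.0157  1.7679 -0.0169  0.6119 -1.4834]
```

View pics/wrist1.png

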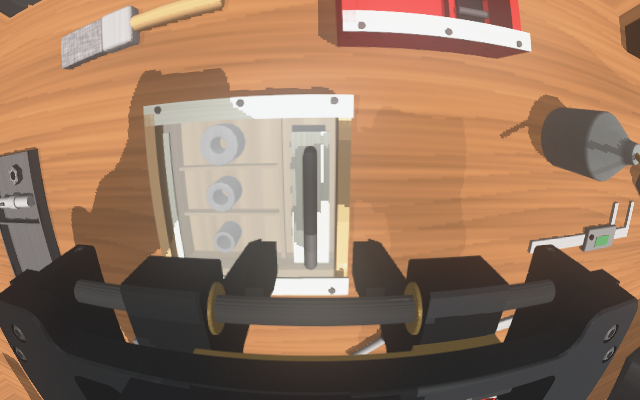

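The wrist view shows the bar at column 311 between the finger tips (277 and 353), so it is centred. The mid collar is at (224,193). I'm descending onto the pull.

Call:
servo_tool:
  deltas:
    - {"dx": 0, "dy": 0, "dz": 0.5, "ax": 0, "ay": 0, "az": 0, "hand": 40}
    - {"dx": 0, "dy": 0, "dz": 1.0, "ax": 0, "ay": 0, "az": 0, "hand": 40}
    - {"dx": 0, "dy": 0, "dz": 1.38, "ax": 0, "ay": 0, "az": 0, "hand": 40}
    - {"dx": 0, "dy": 0, "dz": 1.38, "ax": 0, "ay": 0, "az": 0, "hand": 40}
    - {"dx": 0, "dy": 0, "dz": 1.38, "ax": 0, "ay": 0, "az": 0, "hand": 40}

```text
clock: 2.62
tool_pos: [0.5836, -0.0881, 0.0891]
eef_rot: [1.0, -0.0, 0.001, 0.0]
contact_force: [0.1, 0.2, 0.1]
opening: 0.46
```

```bash
python3 mv.py 0.5845 -0.084 0.087
```

```text
t 2.625 pos [ 0.5836 -0.0881  0.0891] d [ 0.0152 -0.0679  0.0354] a [ 0.0061 -0.0166 -0.0071] open 40.47630088157548 F [0.106  0.1943 0.1392] q [ 0.0661  0.8917  0.0093  1.8019 -0.0157  0.4462 -1.4855]
```

Call:
servo_tool:
  deltas:
    - {"dx": 0, "dy": -0.06, "dz": 0.03, "ax": 0, "ay": 0, "az": 0, "hand": 30}
    - {"dx": 0, "dy": -0.06, "dz": 0.03, "ax": 0, "ay": 0, "az": 0, "hand": 20}
    - {"dx": 0, "dy": -0.06, "dz": 0.03, "ax": 0, "ay": 0, "az": 0, "hand": 12}
    - {"dx": 0, "dy": -0.06, "dz": 0.03, "ax": 0, "ay": 0, "az": 0, "hand": 5}
    - {"dx": 0, "dy": -0.06, "dz": 0.03, "ax": 0, "ay": 0, "az": 0, "hand": 5}
    - {"dx": 0, "dy": -0.06, "dz": 0.03, "ax": 0, "ay": 0, "az": 0, "hand": 5}
  newtons: 30

```text
clock: 3.38
tool_pos: [0.5832, -0.084, 0.0865]
eef_rot: [1.0, 0.0, 0.0, 0.0]
contact_force: [-0.3, -1.5, 5.4]
opening: 0.096
```

```bash
python3 mv.py 0.5845 -0.084 0.094
```

```text
t 3.375 pos [ 0.5832 -0.084   0.0865] d [ 0.021  -0.0007 -0.1254] a [ 0.0063 -0.0058  0.0006] open 8.41416302750334 F [-0.2772 -1.4577  5.3909] q [ 0.0588  0.8957  0.0101  1.8043 -0.0171  0.441  -1.4902]
```

Call:
servo_tool:
  deltas:
    - {"dx": 0, "dy": 0, "dz": -0.04, "ax": 0, "ay": 0, "az": 0, "hand": 5}
    - {"dx": 0, "dy": 0, "dz": -0.08, "ax": 0, "ay": 0, "az": 0, "hand": 5}
    - {"dx": 0, "dy": 0, "dz": -0.12, "ax": 0, "ay": 0, "az": 0, "hand": 5}
    - {"dx": 0, "dy": 0, "dz": -0.12, "ax": 0, "ay": 0, "az": 0, "hand": 5}
    - {"dx": 0, "dy": 0, "dz": -0.12, "ax": 0, "ay": 0, "az": 0, "hand": 5}

```text
clock: 4.0
tool_pos: [0.5829, -0.0835, 0.0932]
eef_rot: [1.0, 0.0, -0.0, 0.0]
contact_force: [0.4, -0.5, -3.0]
opening: 0.095
```

```bash
python3 mv.py 0.5845 -0.084 0.094;  python3 - <<'E'
from plant import r,eyes
import cv2
p,d=eyes.snapshot('wrist'); cv2.imwrite(f'pics/wrist2.png',p[:,:,::-1])
p,d=eyes.snapshot('scene'); cv2.imwrite(f'pics/scene2.png',cv2.resize(p[160:285,250:400,::-1],None,fx=5,fy=5))
m=eyes.camera_model('top');p,d=eyes.snapshot('top')
from h import *
print([bydepth(m,d,u,v) for u,v in [(305,183),(290,175),(310,195)]])
E
```

```text
t 4.0 pos [ 0.5829 -0.0835  0.0932] d [ 0.0265  0.0084 -0.0137] a [0.0002 0.003  0.0042] open 8.362545492615528 F [ 0.4101 -0.5172 -3.0217] q [ 0.0583  0.8845  0.0099  1.8031 -0.0174  0.4544 -1.4901]
[array([ 0.45158977, -0.0409897 ,  0.74167789]), array([ 0.46345192, -0.02066767,  0.73716865]), array([ 0.43446993, -0.04771237,  0.74673084])]
```

View pics/scene2.png

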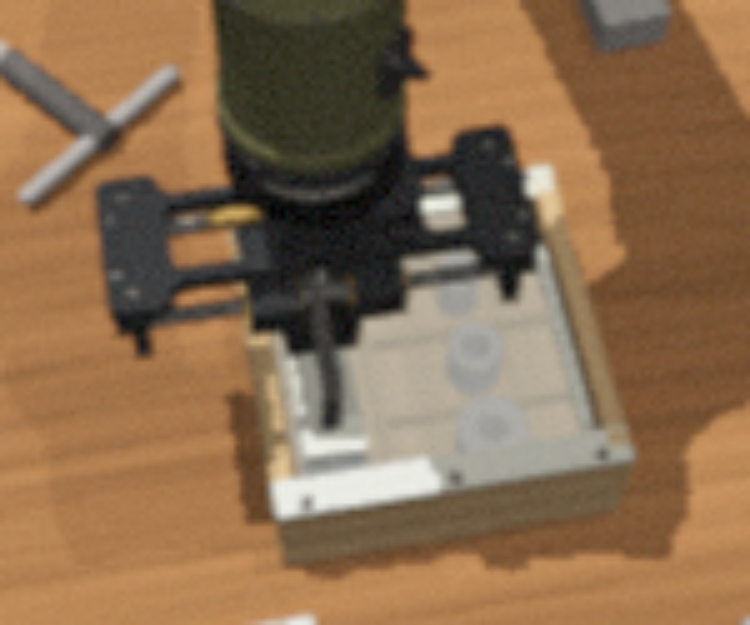

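View pics/wrist2.png

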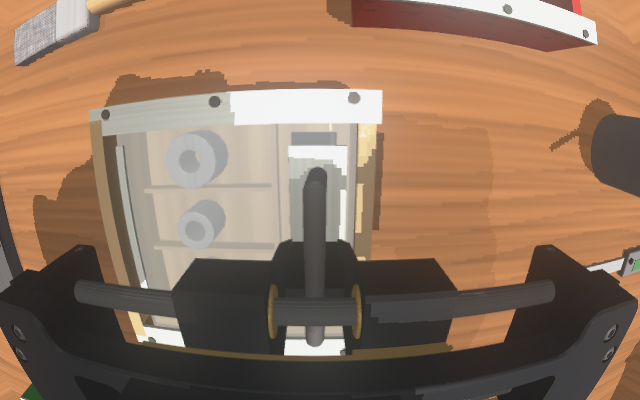

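Call:
servo_tool:
  deltas:
    - {"dx": 0, "dy": 0.05, "dz": -0.01, "ax": 0, "ay": 0, "az": 0, "hand": 5}
    - {"dx": 0, "dy": 0.2, "dz": -0.01, "ax": 0, "ay": 0, "az": 0, "hand": 5}
    - {"dx": 0, "dy": 0.4, "dz": -0.01, "ax": 0, "ay": 0, "az": 0, "hand": 5}
    - {"dx": 0, "dy": 0.6, "dz": -0.01, "ax": 0, "ay": 0, "az": 0, "hand": 5}

```text
clock: 4.65
tool_pos: [0.583, -0.1211, 0.0939]
eef_rot: [1.0, -0.0, 0.0, 0.0]
contact_force: [1.2, 0.4, -2.6]
opening: 0.096
```

```bash
python3 mv.py 0.583 -0.186 0.094
```

```text
t 4.65 pos [ 0.583  -0.1211  0.0939] d [ 0.0009  1.0811 -0.0004] a [ 0.0066 -0.0006 -0.0048] open 8.42661714457926 F [ 1.2158  0.4251 -2.6219] q [ 0.1262  0.8883  0.0017  1.7826 -0.0013  0.4706 -1.4429]
```

Call:
servo_tool:
  deltas:
    - {"dx": 0, "dy": 0.2, "dz": 0, "ax": 0, "ay": 0, "az": 0, "hand": 5}
    - {"dx": 0, "dy": 0.4, "dz": 0, "ax": 0, "ay": 0, "az": 0, "hand": 5}
    - {"dx": 0, "dy": 0.6, "dz": 0, "ax": 0, "ay": 0, "az": 0, "hand": 5}
    - {"dx": 0, "dy": 0.8, "dz": 0, "ax": 0, "ay": 0, "az": 0, "hand": 5}
    - {"dx": 0, "dy": 1.0, "dz": 0, "ax": 0, "ay": 0, "az": 0, "hand": 5}
    - {"dx": 0, "dy": 1.1, "dz": 0, "ax": 0, "ay": 0, "az": 0, "hand": 5}
    - {"dx": 0, "dy": 1.1, "dz": 0, "ax": 0, "ay": 0, "az": 0, "hand": 5}
    - {"dx": 0, "dy": 1.1, "dz": 0, "ax": 0, "ay": 0, "az": 0, "hand": 5}

```text
clock: 5.65
tool_pos: [0.5832, -0.1852, 0.0939]
eef_rot: [1.0, 0.0, 0.0, -0.0]
contact_force: [-0.4, -0.7, -2.5]
opening: 0.096
```

```bash
python3 mv.py 0.583 -0.186 0.094;  python3 - <<'E'
from plant import r,eyes
import cv2
p,d=eyes.snapshot('scene'); cv2.imwrite(f'pics/scene3.png',cv2.resize(p[160:285,230:400,::-1],None,fx=4,fy=4))
E
```

```text
t 5.65 pos [ 0.5832 -0.1852  0.0939] d [-0.0028  0.0141 -0.0013] a [-0.0015 -0.0006  0.009 ] open 8.405823091199593 F [-0.3958 -0.7427 -2.5476] q [ 0.2407  0.902  -0.0153  1.7299  0.0243  0.5098 -1.3598]
```

View pics/scene3.png

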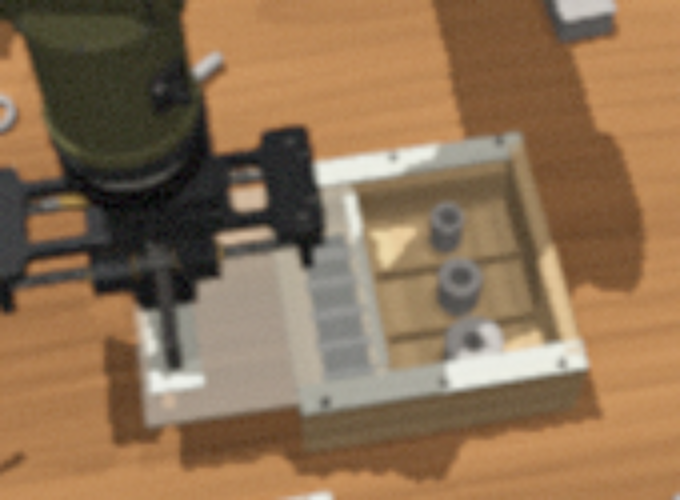

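Call:
servo_tool:
  deltas:
    - {"dx": 0, "dy": 0.01, "dz": 0.04, "ax": 0, "ay": 0, "az": 0, "hand": 5}
    - {"dx": 0, "dy": 0.03, "dz": 0.08, "ax": 0, "ay": 0, "az": 0, "hand": 5}
    - {"dx": 0, "dy": 0.04, "dz": 0.11, "ax": 0, "ay": 0, "az": 0, "hand": 5}
    - {"dx": 0, "dy": 0.04, "dz": 0.11, "ax": 0, "ay": 0, "az": 0, "hand": 5}

```text
clock: 6.2
tool_pos: [0.5834, -0.1882, 0.0874]
eef_rot: [1.0, 0.0, 0.0, 0.0]
contact_force: [-0.1, -1.8, 1.7]
opening: 0.095
```

```bash
python3 mv.py 0.583 -0.186 0.094
```

```text
t 6.2 pos [ 0.5834 -0.1882  0.0874] d [-0.0062 -0.0363 -0.1092] a [ 0.0035 -0.0063  0.0025] open 8.3701398342027 F [-0.1066 -1.7851  1.7198] q [ 0.2452  0.9129 -0.0152  1.7286  0.0256  0.4995 -1.3571]
```

Contact has built slightly upward (+1.7 N), so the lid is seated. I'm releasing it and then rising.

Call:
servo_tool:
  deltas:
    - {"dx": 0, "dy": 0, "dz": 0, "ax": 0, "ay": 0, "az": 0, "hand": 14}
    - {"dx": 0, "dy": 0, "dz": 0, "ax": 0, "ay": 0, "az": 0, "hand": 22}
    - {"dx": 0, "dy": 0, "dz": 0, "ax": 0, "ay": 0, "az": 0, "hand": 32}
    - {"dx": 0, "dy": 0, "dz": 0, "ax": 0, "ay": 0, "az": 0, "hand": 40}
    - {"dx": 0, "dy": 0, "dz": -0.1, "ax": 0, "ay": 0, "az": 0, "hand": 40}
    - {"dx": 0, "dy": 0, "dz": -0.5, "ax": 0, "ay": 0, "az": 0, "hand": 40}
    - {"dx": 0, "dy": 0, "dz": -1.0, "ax": 0, "ay": 0, "az": 0, "hand": 40}
    - {"dx": 0, "dy": 0, "dz": -1.5, "ax": 0, "ay": 0, "az": 0, "hand": 42}

```text
clock: 7.2
tool_pos: [0.583, -0.188, 0.1786]
eef_rot: [1.0, 0.0, 0.0, 0.0]
contact_force: [0.2, -0.3, 0.2]
opening: 0.479
```

```bash
python3 mv.py 0.583 -0.004 0.17;  python3 - <<'E'
from plant import r,eyes
import cv2
p,d=eyes.snapshot('wrist'); cv2.imwrite(f'pics/wrist4.png',p[:,:,::-1])
p,d=eyes.snapshot('scene'); cv2.imwrite(f'pics/scene4.png',cv2.resize(p[160:285,230:400,::-1],None,fx=4,fy=4))
E
```

```text
t 7.2 pos [ 0.583  -0.188   0.1786] d [ 0.0012 -3.0661  0.1424] a [ 0.0012 -0.0007  0.004 ] open 42.15224849521841 F [ 0.2182 -0.3484  0.1927] q [ 0.2459  0.7768 -0.0166  1.688   0.0187  0.6769 -1.3509]
```

View pics/wrist4.png

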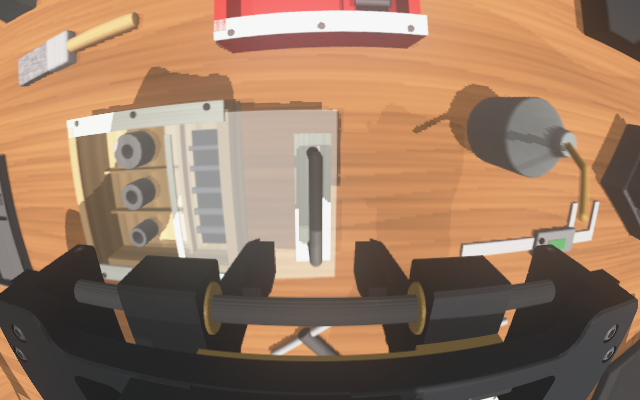

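View pics/scene4.png

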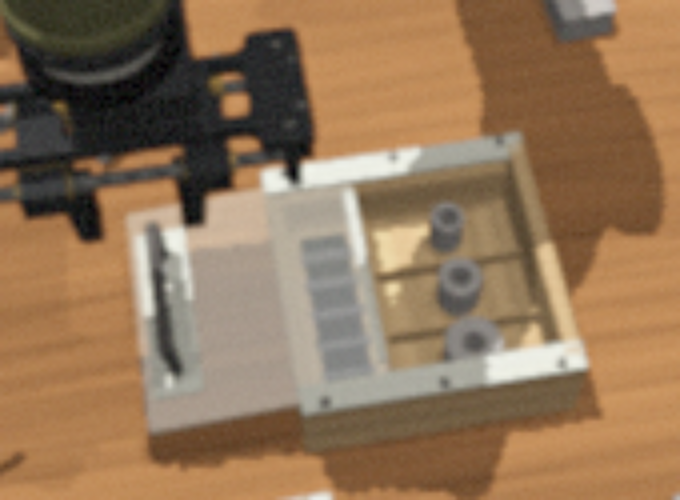

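The lid hangs open and the row is bared. In the wrist view, large is at (134,149), mid at (139,193) and small at (144,233). I'm measuring the mid collar's top in the scene view at crop (460,272), then moving over it.

```bash
python3 - <<'E'
from h import *
b,D,m=load('scene0')
for p in [(460,272),(447,213),(474,338)]: print(onz(m,p[0]/4+230-.4,p[1]/4+160-.4,.036))
print('lid -x edge',onz(m,362/4+230-.4,270/4+160-.4,.057))
E
```

```text
[ 0.58188348 -0.00437491  0.036     ]
[ 0.53820301 -0.00357432  0.036     ]
[ 0.62810799 -0.005548    0.036     ]
lid -x edge [ 0.58146433 -0.06656127  0.057     ]
```

Call:
servo_tool:
  deltas:
    - {"dx": 0, "dy": -0.4, "dz": 0, "ax": 0, "ay": 0, "az": 0, "hand": 44}
    - {"dx": 0, "dy": -1.0, "dz": 0, "ax": 0, "ay": 0, "az": 0, "hand": 44}
    - {"dx": 0, "dy": -1.8, "dz": 0, "ax": 0, "ay": 0, "az": 0, "hand": 44}
    - {"dx": 0, "dy": -2.6, "dz": 0, "ax": 0, "ay": 0, "az": 0, "hand": 44}
    - {"dx": 0, "dy": -3.05, "dz": 0, "ax": 0, "ay": 0, "az": 0, "hand": 44}
    - {"dx": 0, "dy": -3.05, "dz": 0, "ax": 0, "ay": 0, "az": 0, "hand": 44}
    - {"dx": 0, "dy": -3.05, "dz": 0, "ax": 0, "ay": 0, "az": 0, "hand": 44}

```text
clock: 8.18
tool_pos: [0.5828, -0.0067, 0.1771]
eef_rot: [1.0, -0.001, -0.0, 0.001]
contact_force: [-0.3, -0.3, -0.5]
opening: 0.502
```

```bash
python3 mv.py 0.583 -0.004 0.036;  python3 - <<'E'
from plant import r,eyes
import cv2,numpy as np
m=eyes.camera_model('wrist')
p,d=eyes.snapshot('wrist'); cv2.imwrite(f'pics/wrist5.png',p[:,:,::-1]);np.save('pics/wrist5d.npy',d)
import pickle; pickle.dump(m,open('pics/wrist5m.pkl','wb'))
E
```

```text
t 8.175 pos [ 0.5828 -0.0067  0.1771] d [ 0.0048 -0.0482  2.3509] a [ 0.0149  0.0051 -0.0107] open 44.194274905158075 F [-0.3246 -0.2981 -0.5235] q [-0.0824  0.7478  0.0241  1.7825 -0.0258  0.6122 -1.6155]
```

View pics/wrist5.png

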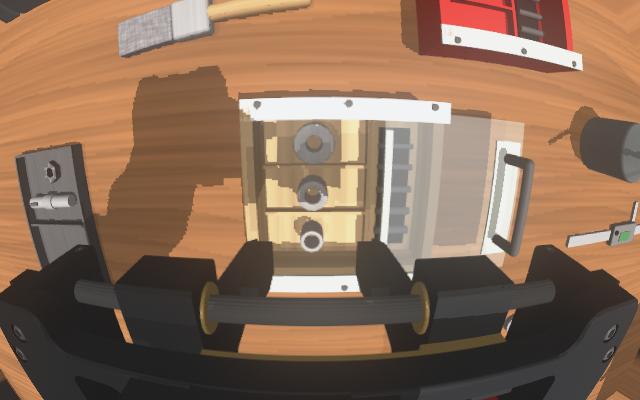

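Call:
servo_tool:
  deltas:
    - {"dx": -0.01, "dy": -0.03, "dz": 0.5, "ax": 0, "ay": 0, "az": 0, "hand": 44}
    - {"dx": -0.01, "dy": -0.03, "dz": 1.0, "ax": 0, "ay": 0, "az": 0, "hand": 44}
    - {"dx": -0.01, "dy": -0.03, "dz": 1.3, "ax": 0, "ay": 0, "az": 0, "hand": 44}
    - {"dx": -0.01, "dy": -0.03, "dz": 1.5, "ax": 0, "ay": 0, "az": 0, "hand": 44}
    - {"dx": -0.01, "dy": -0.03, "dz": 1.5, "ax": 0, "ay": 0, "az": 0, "hand": 44}

```text
clock: 8.85
tool_pos: [0.5822, -0.0036, 0.0869]
eef_rot: [1.0, -0.0, -0.0, 0.0]
contact_force: [-0.2, 0.1, 0.6]
opening: 0.498
```

```bash
python3 mv.py 0.5825 -0.004 0.036;  python3 - <<'E'
from plant import r,eyes
import cv2,numpy as np
p,d=eyes.snapshot('scene'); cv2.imwrite(f'pics/scene6.png',cv2.resize(p[160:285,230:400,::-1],None,fx=4,fy=4))
E
```

```text
t 8.85 pos [ 0.5822 -0.0036  0.0869] d [0.0051 0.0063 0.848 ] a [ 0.0027  0.0076 -0.0019] open 43.857027052747014 F [-0.1665  0.1047  0.6353] q [-0.0814  0.8901  0.0145  1.8248 -0.0266  0.4277 -1.6191]
```

View pics/scene6.png

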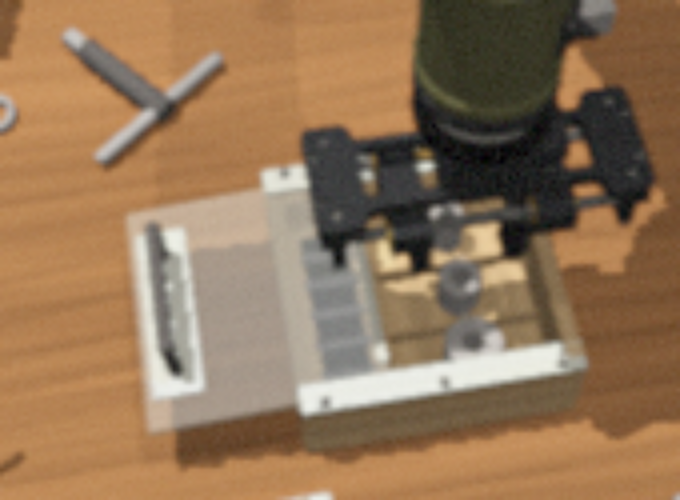

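Call:
servo_tool:
  deltas:
    - {"dx": 0, "dy": 0, "dz": 0.3, "ax": 0, "ay": 0, "az": 0, "hand": 44}
    - {"dx": 0, "dy": 0, "dz": 0.55, "ax": 0, "ay": 0, "az": 0, "hand": 44}
    - {"dx": 0, "dy": 0, "dz": 0.75, "ax": 0, "ay": 0, "az": 0, "hand": 44}
    - {"dx": 0, "dy": 0, "dz": 0.84, "ax": 0, "ay": 0, "az": 0, "hand": 44}
    - {"dx": 0, "dy": 0, "dz": 0.84, "ax": 0, "ay": 0, "az": 0, "hand": 44}

```text
clock: 9.52
tool_pos: [0.5822, -0.0031, 0.0364]
eef_rot: [1.0, 0.0, -0.0, 0.0]
contact_force: [0.2, -0.2, -0.1]
opening: 0.495
```

```bash
python3 mv.py 0.5825 -0.004 0.036;  python3 - <<'E'
from plant import r,eyes
import cv2,numpy as np
p,d=eyes.snapshot('wrist'); cv2.imwrite(f'pics/wrist7.png',p[:,:,::-1])
E
```

```text
t 9.525 pos [ 0.5822 -0.0031  0.0364] d [0.0052 0.0144 0.007 ] a [0.0011 0.007  0.0042] open 43.56950859498152 F [ 0.1609 -0.2257 -0.1466] q [-0.0799  0.9758  0.0105  1.8291 -0.0261  0.3375 -1.6197]
```

View pics/wrist7.png

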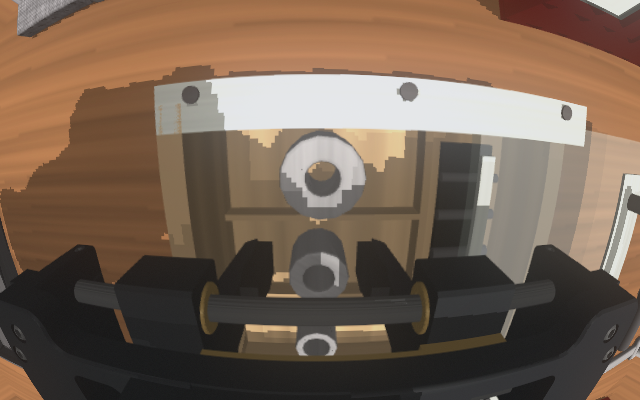

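The mid collar at (319,270) sits midway between the fingers (272 and 358). I'm closing on it.

Call:
servo_tool:
  deltas:
    - {"dx": 0, "dy": 0, "dz": 0, "ax": 0, "ay": 0, "az": 0, "hand": 36}
    - {"dx": 0, "dy": 0, "dz": 0, "ax": 0, "ay": 0, "az": 0, "hand": 30}
    - {"dx": 0, "dy": 0, "dz": 0, "ax": 0, "ay": 0, "az": 0, "hand": 24}
    - {"dx": 0, "dy": 0, "dz": 0, "ax": 0, "ay": 0, "az": 0, "hand": 20}
    - {"dx": 0, "dy": 0, "dz": 0, "ax": 0, "ay": 0, "az": 0, "hand": 20}
    - {"dx": 0, "dy": 0, "dz": -0.15, "ax": 0, "ay": 0, "az": 0, "hand": 20}
    - {"dx": 0, "dy": 0, "dz": -0.4, "ax": 0, "ay": 0, "az": 0, "hand": 20}
    - {"dx": 0, "dy": 0, "dz": -0.8, "ax": 0, "ay": 0, "az": 0, "hand": 20}
    - {"dx": 0, "dy": 0, "dz": -1.3, "ax": 0, "ay": 0, "az": 0, "hand": 20}
    - {"dx": 0, "dy": 0, "dz": -1.9, "ax": 0, "ay": 0, "az": 0, "hand": 20}
  newtons: 30

```text
clock: 10.82
tool_pos: [0.582, -0.003, 0.1523]
eef_rot: [1.0, 0.0, -0.0, -0.0]
contact_force: [0.6, 0.0, -0.9]
opening: 0.301
```

```bash
python3 mv.py 0.482 0.327 0.15;  python3 - <<'E'
from plant import r,eyes
import cv2,numpy as np
p,d=eyes.snapshot('wrist'); cv2.imwrite(f'pics/wrist8.png',p[:,:,::-1])
E
```

```text
t 10.825 pos [ 0.582  -0.003   0.1523] d [-1.6625 -5.5004  0.0405] a [-0.0011  0.0062  0.0062] open 26.526558624346745 F [ 0.5595  0.0347 -0.9173] q [-0.0856  0.7844  0.02    1.8004 -0.027   0.5577 -1.6187]
```

View pics/wrist8.png

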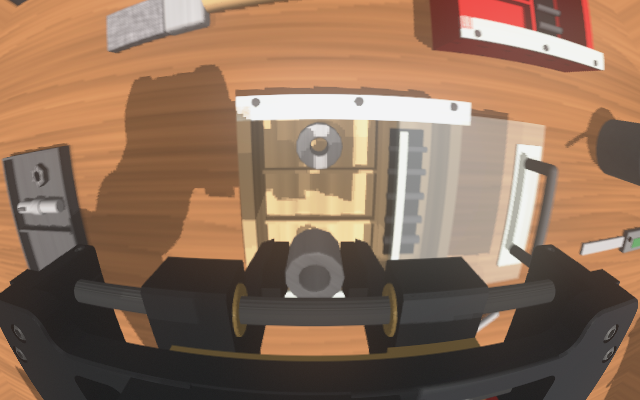

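Call:
servo_tool:
  deltas:
    - {"dx": -0.1, "dy": -0.3, "dz": 0, "ax": 0, "ay": 0, "az": 0, "hand": 20}
    - {"dx": -0.3, "dy": -0.9, "dz": 0, "ax": 0, "ay": 0, "az": 0, "hand": 20}
    - {"dx": -0.5, "dy": -1.6, "dz": 0, "ax": 0, "ay": 0, "az": 0, "hand": 20}
    - {"dx": -0.7, "dy": -2.3, "dz": 0, "ax": 0, "ay": 0, "az": 0, "hand": 20}
    - {"dx": -0.9, "dy": -3.0, "dz": 0, "ax": 0, "ay": 0, "az": 0, "hand": 20}
    - {"dx": -1.1, "dy": -3.7, "dz": 0, "ax": 0, "ay": 0, "az": 0, "hand": 20}
    - {"dx": -1.3, "dy": -4.4, "dz": 0, "ax": 0, "ay": 0, "az": 0, "hand": 20}
    - {"dx": -1.5, "dy": -5.0, "dz": 0, "ax": 0, "ay": 0, "az": 0, "hand": 20}
    - {"dx": -1.66, "dy": -5.5, "dz": 0, "ax": 0, "ay": 0, "az": 0, "hand": 20}
    - {"dx": -1.66, "dy": -5.5, "dz": 0, "ax": 0, "ay": 0, "az": 0, "hand": 20}

```text
clock: 12.12
tool_pos: [0.4788, 0.3313, 0.1495]
eef_rot: [1.0, 0.004, -0.002, -0.001]
contact_force: [-0.2, 0.3, -0.9]
opening: 0.299
```

```bash
python3 mv.py 0.482 0.327 0.034;  python3 - <<'E'
from plant import r,eyes
import cv2,numpy as np
p,d=eyes.snapshot('wrist'); cv2.imwrite(f'pics/wrist9.png',p[:,:,::-1])
p,d=eyes.snapshot('scene'); cv2.imwrite(f'pics/scene9.png',p[:,:,::-1])
E
```

```text
t 12.125 pos [0.4788 0.3313 0.1495] d [0.0604 0.0747 1.9255] a [-0.0134  0.0353  0.075 ] open 26.303876543988697 F [-0.2053  0.3207 -0.8526] q [-0.745   0.7938  0.1082  1.8025 -0.1529  0.5555 -2.1016]
```

View pics/wrist9.png

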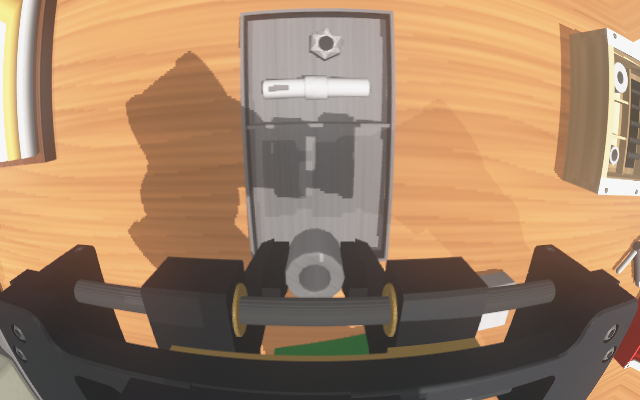

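View pics/scene9.png

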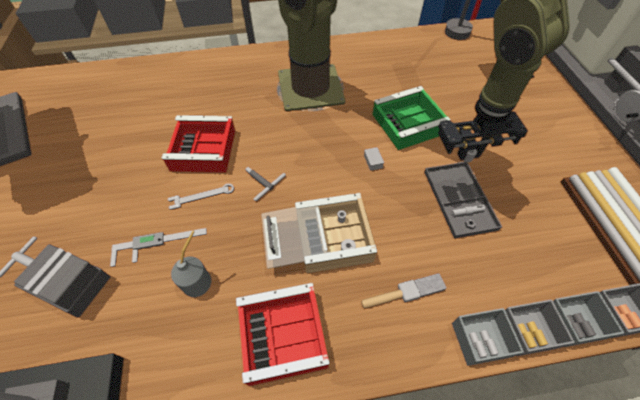

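Call:
servo_tool:
  deltas:
    - {"dx": 0.03, "dy": 0.04, "dz": 0.4, "ax": 0, "ay": 0, "az": 0.05, "hand": 20}
    - {"dx": 0.04, "dy": 0.06, "dz": 0.9, "ax": 0, "ay": 0, "az": 0.05, "hand": 20}
    - {"dx": 0.04, "dy": 0.06, "dz": 1.35, "ax": 0, "ay": 0, "az": 0.05, "hand": 20}
    - {"dx": 0.04, "dy": 0.06, "dz": 1.65, "ax": 0, "ay": 0, "az": 0.05, "hand": 20}
    - {"dx": 0.04, "dy": 0.06, "dz": 1.83, "ax": 0, "ay": 0, "az": 0.05, "hand": 20}
    - {"dx": 0.04, "dy": 0.06, "dz": 1.83, "ax": 0, "ay": 0, "az": 0.05, "hand": 20}
    - {"dx": 0.04, "dy": 0.06, "dz": 1.83, "ax": 0, "ay": 0, "az": 0.05, "hand": 20}

```text
clock: 13.1
tool_pos: [0.4856, 0.3235, 0.0418]
eef_rot: [1.0, -0.002, 0.001, -0.0]
contact_force: [0.3, 0.4, -0.2]
opening: 0.3
```

```bash
python3 mv.py 0.482 0.327 0.0334;  python3 - <<'E'
from plant import r,eyes
import cv2,numpy as np
p,d=eyes.snapshot('scene'); cv2.imwrite(f'pics/scene10.png',cv2.resize(p[110:250,400:540,::-1],None,fx=4,fy=4))
E
```

```text
t 13.1 pos [0.4856 0.3235 0.0418] d [-0.0603 -0.0586  0.1404] a [-0.0063 -0.0112 -0.0474] open 26.435509513442007 F [ 0.2512  0.3829 -0.2228] q [-0.707   0.9699  0.0704  1.8292 -0.1708  0.347  -2.0823]
```

View pics/scene10.png

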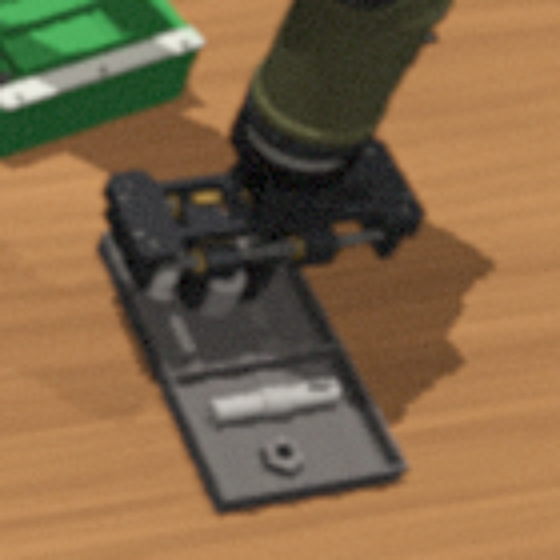

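Call:
servo_tool:
  deltas:
    - {"dx": 0, "dy": -0.02, "dz": 0.05, "ax": 0, "ay": 0, "az": 0, "hand": 20}
    - {"dx": 0, "dy": -0.02, "dz": 0.09, "ax": 0, "ay": 0, "az": 0, "hand": 20}
    - {"dx": 0, "dy": -0.02, "dz": 0.12, "ax": 0, "ay": 0, "az": 0, "hand": 20}
    - {"dx": 0, "dy": -0.02, "dz": 0.12, "ax": 0, "ay": 0, "az": 0, "hand": 20}
    - {"dx": 0, "dy": -0.02, "dz": 0.12, "ax": 0, "ay": 0, "az": 0, "hand": 20}

```text
clock: 13.78
tool_pos: [0.4851, 0.3245, 0.0343]
eef_rot: [1.0, -0.002, 0.0, -0.0]
contact_force: [-1.4, 0.5, 4.1]
opening: 0.3
```

```bash
python3 mv.py 0.482 0.327 0.0334
```

```text
t 13.775 pos [0.4851 0.3245 0.0343] d [-0.0511 -0.0413  0.0144] a [-0.0014 -0.0004 -0.0455] open 26.40424817583034 F [-1.4464  0.4506  4.1384] q [-0.7074  0.9832  0.0679  1.8272 -0.1721  0.3367 -2.0827]
```

The collar is on the floor (+4 N). I'm releasing it and then rising straight up.

Call:
servo_tool:
  deltas:
    - {"dx": 0, "dy": 0, "dz": 0, "ax": 0, "ay": 0, "az": 0, "hand": 28}
    - {"dx": 0, "dy": 0, "dz": 0, "ax": 0, "ay": 0, "az": 0, "hand": 34}
    - {"dx": 0, "dy": 0, "dz": 0, "ax": 0, "ay": 0, "az": 0, "hand": 44}
    - {"dx": 0, "dy": 0, "dz": 0, "ax": 0, "ay": 0, "az": 0, "hand": 44}
    - {"dx": 0, "dy": 0, "dz": -0.1, "ax": 0, "ay": 0, "az": 0, "hand": 44}
    - {"dx": 0, "dy": 0, "dz": -0.4, "ax": 0, "ay": 0, "az": 0, "hand": 44}
    - {"dx": 0, "dy": 0, "dz": -0.9, "ax": 0, "ay": 0, "az": 0, "hand": 44}
    - {"dx": 0, "dy": 0, "dz": -1.6, "ax": 0, "ay": 0, "az": 0, "hand": 44}
    - {"dx": 0, "dy": 0, "dz": -2.4, "ax": 0, "ay": 0, "az": 0, "hand": 44}
    - {"dx": 0, "dy": 0, "dz": -3.0, "ax": 0, "ay": 0, "az": 0, "hand": 44}

```text
clock: 15.02
tool_pos: [0.4855, 0.3246, 0.2174]
eef_rot: [1.0, -0.003, 0.001, -0.001]
contact_force: [-0.4, 0.1, -1.1]
opening: 0.497
```

```bash
python3 mv.py 0.482 0.327 0.2;  python3 - <<'E'
from plant import r,eyes
from h import *
m=eyes.camera_model('scene')
p,d=eyes.snapshot('scene'); cv2.imwrite(f'pics/scene11.png',cv2.resize(p[150:280,250:510,::-1],None,fx=3,fy=3))
cv2.imwrite('pics/scene11f.png',p[:,:,::-1])
np.save('pics/scene11d.npy',d)
p,d=eyes.snapshot('wrist'); cv2.imwrite(f'pics/wrist11.png',p[:,:,::-1])
E
```

```text
t 15.025 pos [0.4855 0.3246 0.2174] d [-0.0594 -0.0398  0.2897] a [-0.0173 -0.024  -0.0489] open 43.77589924416865 F [-0.3658  0.0761 -1.0797] q [-0.7501  0.6957  0.1409  1.754  -0.1403  0.6986 -2.1101]
```

View pics/scene11.png

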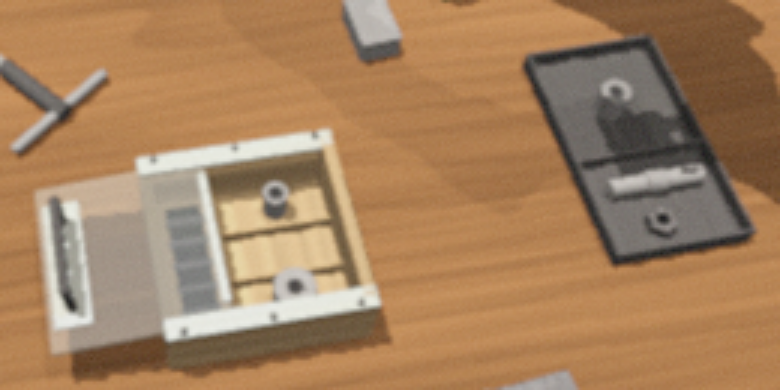

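View pics/wrist11.png

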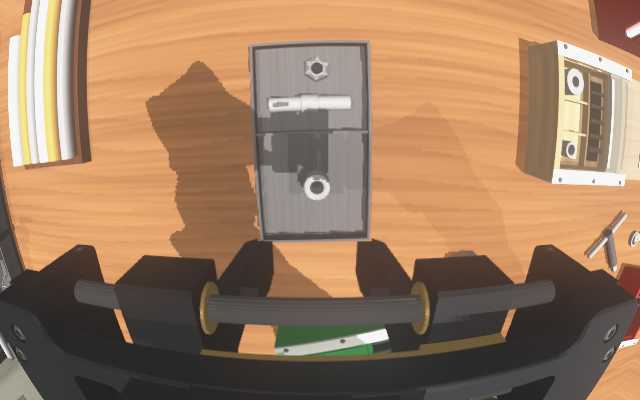

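```bash
python3 - <<'E'
from h import *
b,D,m=load('scene0'); c=lambda x,y:(x/3+250-.33,y/3+150-.33)
print('pull',onz(m,*c(66,255),.083),'collar top',onz(m,*c(616,91),.033),'small',onz(m,*c(275,192),.036),'large',onz(m,*c(295,286),.036))
from plant import r
r.finish_job(); print(r.get_state()['clock'])
E
```

```text
pull [ 0.59618322 -0.18374291  0.083     ] collar top [0.48693829 0.32378209 0.033     ] small [ 0.54060634 -0.00410993  0.036     ] large [ 0.63044493 -0.00629992  0.036     ]
the job is handed in; nothing more can be done
the job is handed in; nothing more can be done
```

The job is handed in: the 28 mm collar stands in the tray's empty bay and the lid is open. The interface gave no verdict. The last clock reading before hand-in was about 15 s of the 50 s allowed.

I pinched the lid's pull, raised it about 7 mm over the lip, slid it out about 103 mm and left it hanging in the grooves. I then took the 28 mm collar from the centre pocket and set it down in the bay.

Last checks, measured in the final pictures unless noted:
- **28 mm collar:** it looks upright, at (0.487, 0.324). That is within about 7 mm of my estimate of the bay centre.
- **Lid:** the pull is at y -0.184, which puts the lid about 100 mm out, inside the 75 to 140 mm range.
- **22 and 36 mm collars:** both still stand in their pockets, within about 2 mm of where they were.
- **Other things:** everything visible in the final views looks where it was at the start. I did not measure these.
- **Gripper:** it is clear of everything, about 0.2 m above the bench.

**Disagreements:** the gripper read 8.4 mm on the 10 mm bar and 26.4 mm on the 28 mm collar. I took this as a reading offset of about 1.6 mm.

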